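# Find the loaded gauge case and secure it in the transport cradle

## Task

Only one of the three identical closed grey cases on the bench is loaded; the other two are empty. Lift them to feel which is the heavy one, set that one down fully into the pocket of the blue transport cradle, upright, and then swing the yellow keeper over it until it meets its stop. Leave the two empty cases standing upright on the bench top.

Things in the scene. Friction and masses are not known exactly. Their poses are not given: they have to be found in the camera images.
- case_1: one of three identical closed pale grey plastic cases, 135 long (its x) x 62 wide (its y) x 66 mm high; origin at the centre of its underside, z up. Grip it across the 62 mm width at mid length. An empty one weighs 0.2 to 0.3 kg, the loaded one 0.6 to 0.9 kg, its load lying in the middle; any of the three may be the loaded one, and nothing outside shows it
- case_2: one of three identical closed pale grey plastic cases, 135 long (its x) x 62 wide (its y) x 66 mm high; origin at the centre of its underside, z up. Grip it across the 62 mm width at mid length. An empty one weighs 0.2 to 0.3 kg, the loaded one 0.6 to 0.9 kg, its load lying in the middle; any of the three may be the loaded one, and nothing outside shows it
- case_3: one of three identical closed pale grey plastic cases, 135 long (its x) x 62 wide (its y) x 66 mm high; origin at the centre of its underside, z up. Grip it across the 62 mm width at mid length. An empty one weighs 0.2 to 0.3 kg, the loaded one 0.6 to 0.9 kg, its load lying in the middle; any of the three may be the loaded one, and nothing outside shows it
- cradle: blue cradle screwed to the bench, base plate 222 x 100 x 6 mm. Pocket 142 (its x) x 69 mm (its y) between four corner angles 26 mm above the bench, 5 mm thick; the middle 84 mm of each long side is open. Floor 8 mm above the bench. A case goes in lengthwise along x, either way round. Origin on the bench under the pocket's centre. The keeper's post (16 mm thick) stands at x = +98 mm, y = 0
- cradle_seat (a point): centre of the pocket floor, where the centre of the case's underside belongs (8 mm above the bench)
- keeper (a joint): swing of the yellow keeper about its upright post, rad: 0 = on its stop, arm lying lengthwise over the pocket (along the cradle's -x); grows as it swings out towards the cradle's +y, up to 1.9. It stays where left; about 1 N at the knob moves it
- keeper_knob (a point): top centre of the keeper's upright black knob, 16 mm thick, standing 26 mm above the arm, its top 113 mm above the bench, 65 mm from the post axis. The arm is 18 mm wide and 8 mm thick, underside 79 mm above the bench, 5 mm over a seated case
Things that resemble listed ones, but are neither listed nor needed, are in the scene too. What is shaped like the case_3 but green or red is not meant.

How it is judged:
On the way:
1. the loaded case stands in the cradle's pocket and rests on its floor, the keeper still swung out (((horizontal distance between case_1 and cradle_seat below 0.007 m and z of case_1 in the frame of cradle between 0.004 and 0.012 m and angle between case_1's own z axis and vertical below 0.06 rad and angle between the x axis of case_1 and the x axis of cradle, either way round below 0.09 rad and contact force between case_1 and cradle above 4.3 N) or (horizontal distance between case_2 and cradle_seat below 0.007 m and z of case_2 in the frame of cradle between 0.004 and 0.012 m and angle between case_2's own z axis and vertical below 0.06 rad and angle between the x axis of case_2 and the x axis of cradle, either way round below 0.09 rad and contact force between case_2 and cradle above 4.3 N) or (horizontal distance between case_3 and cradle_seat below 0.007 m and z of case_3 in the frame of cradle between 0.004 and 0.012 m and angle between case_3's own z axis and vertical below 0.06 rad and angle between the x axis of case_3 and the x axis of cradle, either way round below 0.09 rad and contact force between case_3 and cradle above 4.3 N)) and value of joint keeper above 0.6 rad), for 0.2 s.
At the end, for the whole second after the job is handed in: The loaded case rests on the floor of the cradle's pocket (within 7 mm of its centre, upright, lengthwise, known by its weight of over 4.3 N on the cradle), the keeper is over it within 0.15 rad of its stop, and the two empty cases stand upright and still on the bench top (((horizontal distance between case_1 and cradle_seat below 0.007 m and z of case_1 in the frame of cradle between 0.004 and 0.012 m and angle between case_1's own z axis and vertical below 0.06 rad and angle between the x axis of case_1 and the x axis of cradle, either way round below 0.09 rad and contact force between case_1 and cradle above 4.3 N and linear speed of each of case_1, case_2, case_3 below 0.02 m/s and height (world z) of case_2 between -0.004 and 0.004 m and angle between each of case_2, case_3's own z axis and vertical below 0.08 rad and height (world z) of case_3 between -0.004 and 0.004 m) or (horizontal distance between case_2 and cradle_seat below 0.007 m and z of case_2 in the frame of cradle between 0.004 and 0.012 m and angle between case_2's own z axis and vertical below 0.06 rad and angle between the x axis of case_2 and the x axis of cradle, either way round below 0.09 rad and contact force between case_2 and cradle above 4.3 N and linear speed of each of case_2, case_1, case_3 below 0.02 m/s and height (world z) of case_1 between -0.004 and 0.004 m and angle between each of case_1, case_3's own z axis and vertical below 0.08 rad and height (world z) of case_3 between -0.004 and 0.004 m) or (horizontal distance between case_3 and cradle_seat below 0.007 m and z of case_3 in the frame of cradle between 0.004 and 0.012 m and angle between case_3's own z axis and vertical below 0.06 rad and angle between the x axis of case_3 and the x axis of cradle, either way round below 0.09 rad and contact force between case_3 and cradle above 4.3 N and linear speed of each of case_3, case_1, case_2 below 0.02 m/s and height (world z) of case_1 between -0.004 and 0.004 m and angle between each of case_1, case_2's own z axis and vertical below 0.08 rad and height (world z) of case_2 between -0.004 and 0.004 m)) and value of joint keeper below 0.15 rad); the robot touches nothing.
It also fails if it takes over 67 s, if anything falls off the work surface, if the arm or the gripper's body presses on something with over 40 N, if the wrist force passes 120 N, or if a joint passes its speed limit or range.

## Robot

A 6-joint arm with a two-finger parallel gripper is mounted at the origin on a cart in front of the work surface, level with it; the furniture and walls round the work are solid. World frame = base frame: x ahead of the robot, y to its left, z up, the work surface at z = 0. Lengths are in m, angles in rad, forces in N, time in s.
With the tool pointing down it reaches from about 0.35 to 0.975 m from the base axis. Payload 4.9 kg.
Tool frame: the origin (TCP) lies midway between the tips of the shut fingers; the grasp point (between the pads) lies 19 mm behind it; z points along the fingers, y is the line along which they close (so a half turn about z gives the same grasp; the last joint's range is limited). The gripper opens to 85 mm and grips with 20 to 120 N. Pads are 22 mm wide; open, the fingers measure 114 mm over their backs; the gripper's body (76 mm by 85 mm) begins 54 mm behind the grasp point. The pads swing forward as they close: fully open they stand 13 mm farther back than shut.
Start: joints at [1.125, 0.053, 1.613, -0, 1.476, -0.119], TCP at [0.201, 0.592, 0.201] pointing down, gripper open.
Joint ranges: [-3.01, 3.01], [-1.01, 2.22], [0.06, 2.58], [-1.02, 4.17], [0.09, 2.62], [-3.14, 3.14]. Speed limits (rad/s): [2.57, 2.57, 3.14, 3.14, 3.14, 3.14].

## Interface

Orientations are given as a rotation vector (axis times angle).
In Python, from station import ctrl gives the robot as it stands.
- The arm moves only by the tool step_arm, never from a script. Its argument "targets" is a list of rows, each an object with "travel": the shift along the world's x, y, z as a fraction of full scale, a list of three; "angular": the turn, a rotation vector about the world's x, y, z as a fraction of full scale, a list of three; "gripper": the opening, from 0 (shut) to 1 (fully open). In form: [{"travel": [x, y, z], "angular": [rx, ry, rz], "gripper": gripper}, ...]. A call has 1 to 10 rows; each row is the pose to reach, as a shift and turn from the pose commanded when the call began; what a row does not reach only later rows make up. Full scale, the value 1, is 0.6 m for a shift and pi/4 rad for a turn. A row lasts 1/10 s, in which the tool goes at most 50 mm and 8.59 degrees, less where a joint would pass 70% of its speed; a pose out of reach is approached as far as the arm can. A call with a number of a shift or a turn outside -1 to 1 is refused whole. A call with a gripper value outside its range is refused whole. The fingers move at their own pace and stop on an object; "squeeze" is the grip in N (left out, the last holds). Time passes only in rows, so rows that repeat a pose let the fingers close. It gives the time, the measured TCP pose, the force, the opening and the grip force at its end, in the units of the state.
- ctrl.get_obs(): the state, without advancing time (a new reading comes with each control period).
- ctrl.get_image(name): name is "scene" or "side" or "wrist"; returns a dict with "img" (420x560x3 uint8, red, green, blue), "fx", "fy", "cx", "cy" (pixels), "D" ([k1, k2, p1, p2, k3] as OpenCV has them; the pictures are not rectified), "rvec" (rotation vector, rad) and "tvec" (3), from world to camera coordinates, as OpenCV has them. Camera axes: x right, y down, z forward; pixel columns grow to the right and rows downward; lengths in m; the calibration is good to about 2 mm. A picture is of the moment at which its call begins. There is no depth.
- ctrl.finish_job(): hands the job in; it is judged then, once.
The state is a dict: "t": time; "q": joint angles; "dq": joint speeds; "effort": joint torques, N m; "tool_pos": TCP position; "tool_rot": TCP orientation; "contact_force": force on the tool from outside, world axes, zero at the start; "wrist_torque": the same for the moment, N m; "opening": finger opening in m; "grip_force": force on a finger pad.
Only numpy, scipy, OpenCV 4.12 (cv2) and the standard library are available. Lean on these libraries where they do the work, as an engineer would, in place of code of your own. Each camera call takes 0.05 s, during which the arm holds its last target. There are 200 camera calls.

## Working session

There is one attempt and no reset: what is moved stays moved. The work goes in short steps, Python scripts to look and compute and a tool call to move; the robot and the scene stay as the last step left them, time stands still between calls to the robot, and variables do not carry over. Pictures are saved under pics/ and viewed, at most 11 in all, crops included, and the job is handed in when it is done.

Besides the shell and the picture viewer there is one more tool, called after "Call:" by a JSON object that holds its "fn" and its "kwargs". step_arm: Moves the arm, as the interface text tells. Its arguments: {"type":"object","properties":{"targets":{"type":"array"},"squeeze":{"type":"number"}},"required":["targets"]}

```bash
mkdir -p pics
python3 - <<'E'
from station import ctrl
import cv2,numpy as np
for n in ["scene","side","wrist"]:
    d=ctrl.get_image(n); np.save(f"pics/{n}0.npy",d,allow_pickle=True)
    cv2.imwrite(f"pics/{n}0.png",d["img"][:,:,::-1])
    R=cv2.Rodrigues(np.array(d["rvec"],float))[0]; print(n,(-R.T@np.array(d["tvec"]).ravel()).round(3),R[2].round(2),d["fx"],d["D"])
o=ctrl.get_obs();print(o)
E
```

```text
scene [-0.712 -0.757  0.935] [ 0.7   0.51 -0.5 ] 480.468087051852 [-0.14186283  0.          0.          0.          0.        ]
side [-0.026 -1.061  0.765] [ 0.36  0.81 -0.47] 436.6417539077215 [-0.08224643  0.          0.          0.          0.        ]
wrist [0.134 0.615 0.373] [ 0.26 -0.09 -0.96] 330.22272631778463 [-0.02064429  0.          0.          0.          0.        ]
{'t': 0.15, 'q': array([ 1.12504371e+00,  5.32196628e-02,  1.61397586e+00, -2.16137756e-05,
        1.47597840e+00, -1.19004883e-01]), 'dq': array([-1.41598810e-03, -1.97696542e-03, -4.20052566e-03,  5.76764136e-05,
        1.05391338e-03,  2.25130486e-04]), 'effort': array([ 6.98701042e-04, -3.94240415e+01, -3.70722985e+01, -1.10364788e-04,
        4.57709975e-03,  3.90400373e-05]), 'tool_pos': array([0.2003829 , 0.59145019, 0.20033814]), 'tool_rot': array([-5.10902331e-01, -3.09934494e+00,  2.39457123e-03]), 'contact_force': array([ 0.26896047,  0.01909872, -0.57052951]), 'wrist_torque': array([-0.04317597,  0.0494876 , -0.01362998]), 'grip_force': 0.0, 'opening': 0.08550882265656624}
```

View pics/scene0.png

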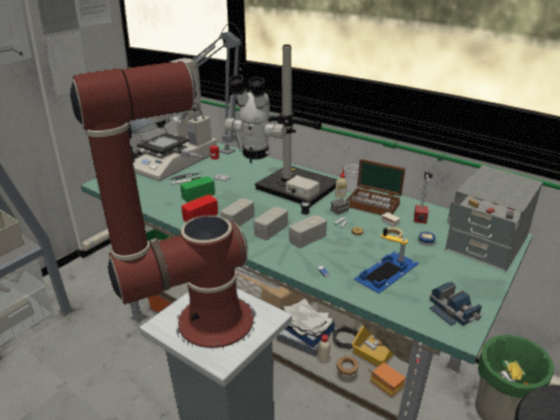

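View pics/side0.png

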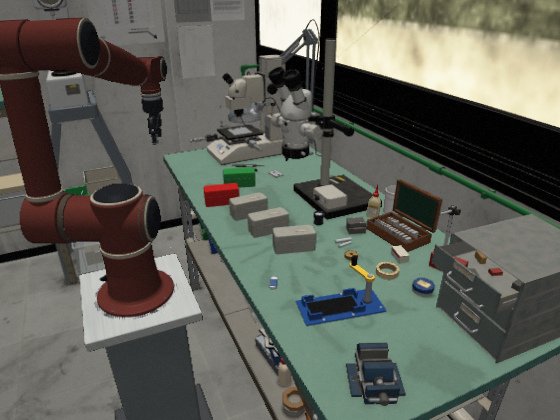

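The scene picture shows the grey cases at about (238,212), (271,221) and (308,231), with the cradle at (387,272). In the side picture the cases are at (248,206), (268,222) and (294,239), the cradle at (340,305) and the keeper at (362,272), swung out. Next comes a close crop, plus a coarse triangulation of each.

Could be mistaken for a case, in side pixels:
- the red block (221,194) and the green block (239,177)
- the beige box on the microscope stage (330,197)
- the dark small box (356,226)
- the navy clamp (375,375), which resembles the cradle

I choose the three grey blocks and the blue cradle.

```bash
cat > h.py <<'E'
import numpy as np, cv2
def cam(d):
    K=np.array([[d["fx"],0,d["cx"]],[0,d["fy"],d["cy"]],[0,0,1]],float)
    R=cv2.Rodrigues(np.array(d["rvec"],float))[0]; t=np.array(d["tvec"],float).ravel()
    return K,np.array(d["D"],float),R,t
def rays(d,px):
    K,D,R,t=cam(d); u=cv2.undistortPoints(np.array(px,float).reshape(-1,1,2),K,D)[:,0]
    return -R.T@t, np.c_[u,np.ones(len(u))]@R
def plane(d,px,z):
    c,v=rays(d,px); return c+v*((z-c[2])/v[:,2])[:,None]
def tri(d1,p1,d2,p2):
    c1,v1=rays(d1,p1);c2,v2=rays(d2,p2);o=[]
    for a,b in zip(v1,v2):
        s=np.linalg.lstsq(np.c_[a,-b],c2-c1,rcond=None)[0]
        P,Q=c1+a*s[0],c2+b*s[1]; o.append([*(P+Q)/2,np.linalg.norm(P-Q)])
    return np.array(o)
def load(n): return np.load(f"pics/{n}.npy",allow_pickle=True).item()
E
python3 - <<'E'
from h import *
s,e=load("side0"),load("scene0")
print(tri(e,[(238,212),(271,221),(308,231),(387,272)],s,[(248,206),(268,222),(294,239),(340,305)]).round(3))
c=s["img"][180:330,200:400,::-1]; cv2.imwrite("pics/c1.png",cv2.resize(c,None,fx=4,fy=4,interpolation=2))
E
```

```text
[[ 0.459  0.306  0.037  0.009]
 [ 0.48   0.165  0.035  0.009]
 [ 0.511  0.024  0.032  0.002]
 [ 0.492 -0.296  0.003  0.003]]
```

View pics/c1.png

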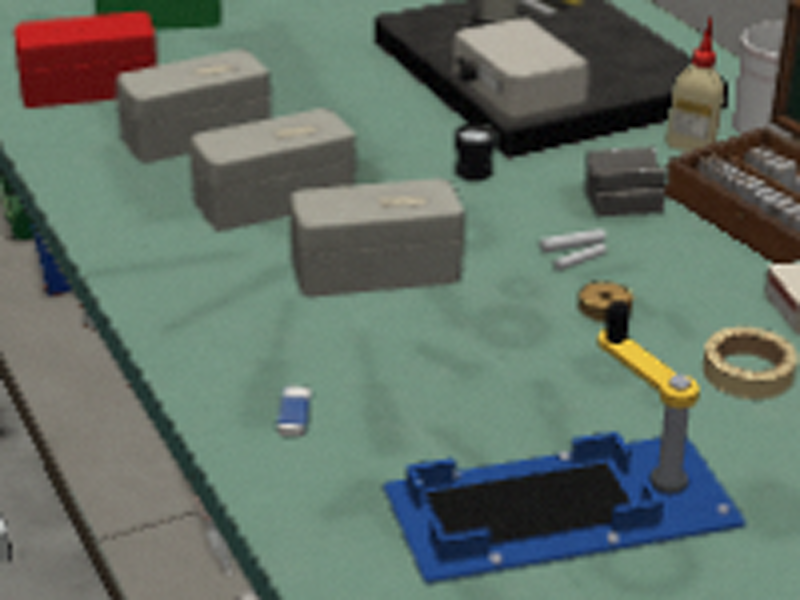

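The crop confirms the three plain grey cases standing upright, each with a pale label. The blue cradle (crop 560,510) has its post on the +x side, and the keeper points toward +y with its knob at crop (618,320). I'll put the wrist camera above the cases.

Call:
{"fn": "step_arm", "kwargs": {"targets": [{"travel": [0.06, -0.06, 0.1], "angular": [0, 0, 0.1], "gripper": 1}, {"travel": [0.1, -0.12, 0.14], "angular": [0, 0, 0.2], "gripper": 1}, {"travel": [0.14, -0.18, 0.18], "angular": [0, 0, 0.3], "gripper": 1}, {"travel": [0.18, -0.24, 0.22], "angular": [0, 0, 0.4], "gripper": 1}, {"travel": [0.22, -0.3, 0.25], "angular": [0, 0, 0.42], "gripper": 1}, {"travel": [0.27, -0.36, 0.25], "angular": [0, 0, 0.42], "gripper": 1}, {"travel": [0.31, -0.43, 0.25], "angular": [0, 0, 0.42], "gripper": 1}, {"travel": [0.35, -0.5, 0.25], "angular": [0, 0, 0.42], "gripper": 1}, {"travel": [0.4, -0.56, 0.25], "angular": [0, 0, 0.42], "gripper": 1}, {"travel": [0.4, -0.6, 0.25], "angular": [0, 0, 0.42], "gripper": 1}]}}

```text
t: 1.15
tool_pos: [0.4422, 0.2293, 0.3505]
tool_rot: [0.001, -3.141, 0.001]
contact_force: [-0.3, 0.3, 0.5]
opening: 0.0851
grip_force: 0.0
```

Call:
{"fn": "step_arm", "kwargs": {"targets": [{"travel": [0.03, -0.03, 0], "angular": [0, 0, 0], "gripper": 1}, {"travel": [0.05, -0.06, 0], "angular": [0, 0, 0], "gripper": 1}, {"travel": [0.05, -0.06, 0], "angular": [0, 0, 0], "gripper": 1}]}}

```text
t: 1.45
tool_pos: [0.4714, 0.194, 0.3506]
tool_rot: [-0.001, -3.141, 0.001]
contact_force: [-1.1, 0.0, -0.1]
opening: 0.0853
grip_force: 0.0
```

Run:
```python
from station import ctrl
from h import *
d=ctrl.get_image("wrist"); np.save("pics/w1.npy",d,allow_pickle=True)
cv2.imwrite("pics/w1.png",d["img"][:,:,::-1])
o=ctrl.get_obs();print(o["t"],o["tool_pos"],o["tool_rot"],o["contact_force"])
```

```text
1.5 [0.47078925 0.19516815 0.35076357] [ 1.30671322e-03 -3.14039077e+00 -3.97993677e-05] [-0.24782812  0.30156424  0.69364515]
```

View pics/w1.png

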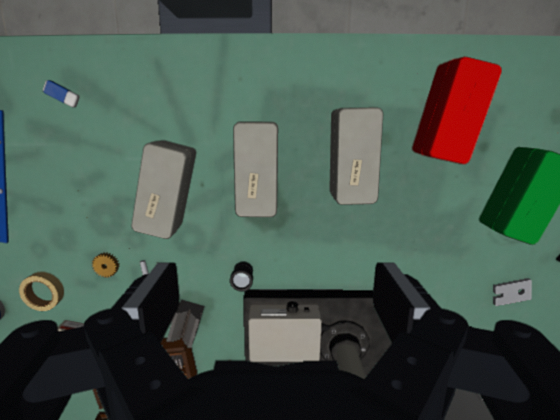

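The wrist view shows case tops at about (162,198), (255,170) and (360,156); red is at (460,110) and green at (525,195). I'll segment the top faces in the wrist and side images.

Run:
```python
from h import *
w,s=load("w1"),load("side0")
def tops(d,box,n):
    x0,y0,x1,y1=box; im=d["img"][y0:y1,x0:x1].astype(int)
    sat=im.max(2)-im.min(2); br=im.mean(2)
    g=(sat<28)&(br>70); 
    t,_=cv2.threshold(br[g].astype(np.uint8),0,255,cv2.THRESH_OTSU); 
    m=(g&(br>t)).astype(np.uint8)*255
    m=cv2.morphologyEx(m,cv2.MORPH_CLOSE,np.ones((7,7)));m=cv2.morphologyEx(m,cv2.MORPH_OPEN,np.ones((3,3)))
    cs=sorted(cv2.findContours(m,0,cv2.CHAIN_APPROX_NONE)[0],key=cv2.contourArea)[-n:]
    print(t,[cv2.contourArea(c) for c in cs])
    return [c[:,0].astype(float)+[x0,y0] for c in cs]
W=sorted(tops(w,(120,90,400,245),3),key=lambda c:-c[:,0].mean()) 
S=sorted(tops(s,(225,190,322,260),3),key=lambda c:c[:,0].mean())
res=[]
for cw,cs_ in zip(W,S):
    out=[]
    for d,c in((w,cw),(s,cs_)):
        P=plane(d,c,.066)[:,:2]; r=cv2.minAreaRect((P*1000).astype(np.float32))
        out.append(r)
        (cx,cy),(a,b),th=r
        if a<b: a,b,th=b,a,th-90
        print(round(cx,1),round(cy,1),round(a),round(b),"yaw",round((th+90)%180-90,1))
    # height: center pixel of each
    ctr=[]
    for d,r in((w,out[0]),(s,out[1])):
        K,D,R,t=cam(d); ctr.append(cv2.projectPoints(np.array([[r[0][0]/1000,r[0][1]/1000,.066]]),R,t,K,D)[0][0,0])
    print("tri",tri(w,[ctr[0]],s,[ctr[1]]).round(4), ctr[0].round(), ctr[1].round())
```

```text
115.0 [3386.5, 3609.5, 3743.0]
108.0 [78.5, 265.0, 1328.5]
459.7 310.0 130 57 yaw 1.5
363.5 169.9 203 70 yaw 72.6
tri [[ 0.4464  0.3423 -0.0346  0.0541]] [359. 158.] [235. 219.]
478.6 166.5 128 57 yaw -0.6
491.2 146.0 435 205 yaw -87.7
tri [[0.4889 0.1631 0.0561 0.0179]] [255. 171.] [273. 214.]
509.5 26.0 130 57 yaw -14.9
502.1 -135.3 43 32 yaw 62.2
tri [[ 0.5501 -0.0157 -0.0263  0.0381]] [157. 193.] [316. 255.]
```

Run:
```python
from h import *
w,s=load("w1"),load("side0")
print(tri(w,[(356,172),(253,185),(152,205)],s,[(254.3,197.5),(274.3,212.8),(300.8,230.5)]).round(4))
```

```text
[[0.4828 0.3081 0.0605 0.0046]
 [0.5006 0.1624 0.0619 0.0031]
 [0.5294 0.015  0.062  0.0016]]
```

Call:
{"fn": "step_arm", "kwargs": {"targets": [{"travel": [-0.018, 0.08, 0], "angular": [0, 0, 0.033], "gripper": 1}, {"travel": [-0.018, 0.15, -0.04], "angular": [0, 0, 0.033], "gripper": 1}, {"travel": [-0.018, 0.19, -0.11], "angular": [0, 0, 0.033], "gripper": 1}, {"travel": [-0.018, 0.19, -0.19], "angular": [0, 0, 0.033], "gripper": 1}, {"travel": [-0.018, 0.19, -0.27], "angular": [0, 0, 0.033], "gripper": 1}, {"travel": [-0.018, 0.19, -0.35], "angular": [0, 0, 0.033], "gripper": 1}, {"travel": [-0.018, 0.19, -0.42], "angular": [0, 0, 0.033], "gripper": 1}, {"travel": [-0.018, 0.19, -0.48], "angular": [0, 0, 0.033], "gripper": 1}, {"travel": [-0.018, 0.19, -0.52], "angular": [0, 0, 0.033], "gripper": 1}, {"travel": [-0.018, 0.19, -0.542], "angular": [0, 0, 0.033], "gripper": 1}]}}

```text
t: 2.5
tool_pos: [0.4571, 0.31, 0.0231]
tool_rot: [0.048, -3.137, 0.003]
contact_force: [0.8, -0.8, 0.0]
opening: 0.0856
grip_force: 0.0
```

Call:
{"fn": "step_arm", "kwargs": {"targets": [{"travel": [0, 0, 0], "angular": [0, 0, 0], "gripper": 0}, {"travel": [0, 0, 0], "angular": [0, 0, 0], "gripper": 0}, {"travel": [0, 0, 0], "angular": [0, 0, 0], "gripper": 0}, {"travel": [0, 0, 0], "angular": [0, 0, 0], "gripper": 0}, {"travel": [0, 0, 0], "angular": [0, 0, 0], "gripper": 0}, {"travel": [0, 0, 0], "angular": [0, 0, 0], "gripper": 0}], "squeeze": 50}}

```text
t: 3.1
tool_pos: [0.4608, 0.3104, 0.0275]
tool_rot: [-0.045, 3.139, 0.002]
contact_force: [-1.2, -0.2, 4.0]
opening: 0.0595
grip_force: 54.9
```

Call:
{"fn": "step_arm", "kwargs": {"targets": [{"travel": [0, 0, 0.03], "angular": [0, 0, 0], "gripper": 0}, {"travel": [0, 0, 0.06], "angular": [0, 0, 0], "gripper": 0}, {"travel": [0, 0, 0.08], "angular": [0, 0, 0], "gripper": 0}, {"travel": [0, 0, 0.08], "angular": [0, 0, 0], "gripper": 0}, {"travel": [0, 0, 0.08], "angular": [0, 0, 0], "gripper": 0}, {"travel": [0, 0, 0.08], "angular": [0, 0, 0], "gripper": 0}]}}

```text
t: 3.7
tool_pos: [0.4589, 0.3094, 0.0727]
tool_rot: [0.045, -3.139, 0.002]
contact_force: [-0.5, 0.4, -2.5]
opening: 0.0598
grip_force: 54.7
```

Run:
```python
from station import ctrl
for i in range(3):
    o=ctrl.get_obs();print(o["t"],o["tool_pos"],o["contact_force"],o["wrist_torque"],o["effort"][1:3])
    ctrl.get_image("wrist")
```

```text
3.7 [0.4589344  0.30944801 0.07272922] [-0.47101358  0.39935582 -2.51787775] [-0.01027152  0.02825211 -0.03984768] [-35.89095354 -35.85652828]
3.75 [0.45891583 0.30942065 0.0726491 ] [-0.75689775  0.77393718 -3.22916625] [-0.03016949 -0.00206559 -0.00490769] [-35.69750547 -35.64042091]
3.8 [0.45900142 0.30947989 0.0727721 ] [ 0.38390597  0.72924931 -2.78182108] [-0.00407964 -0.03053407  0.04124669] [-35.54633617 -35.48323274]
```

Around 2.8 N, so this one is empty. I'll set it back down and go to the middle case.

Call:
{"fn": "step_arm", "kwargs": {"targets": [{"travel": [0, 0, -0.04], "angular": [0, 0, 0], "gripper": 0}, {"travel": [0, 0, -0.07], "angular": [0, 0, 0], "gripper": 0}, {"travel": [0, 0, -0.08], "angular": [0, 0, 0], "gripper": 0}, {"travel": [0, 0, -0.08], "angular": [0, 0, 0], "gripper": 0}, {"travel": [0, 0, -0.08], "angular": [0, 0, 0], "gripper": 1}, {"travel": [0, 0, -0.08], "angular": [0, 0, 0], "gripper": 1}, {"travel": [0, 0, -0.08], "angular": [0, 0, 0], "gripper": 1}, {"travel": [0, 0, -0.08], "angular": [0, 0, 0], "gripper": 1}]}}

```text
t: 4.65
tool_pos: [0.4599, 0.31, 0.0261]
tool_rot: [-0.045, 3.141, 0.0]
contact_force: [0.6, 0.3, -0.9]
opening: 0.0859
grip_force: 0.0
```

Call:
{"fn": "step_arm", "kwargs": {"targets": [{"travel": [0, 0, 0.06], "angular": [0, 0, 0], "gripper": 1}, {"travel": [0, 0, 0.13], "angular": [0, 0, 0], "gripper": 1}, {"travel": [0.01, -0.03, 0.17], "angular": [0, 0, -0.047], "gripper": 1}, {"travel": [0.031, -0.1, 0.17], "angular": [0, 0, -0.047], "gripper": 1}, {"travel": [0.031, -0.18, 0.17], "angular": [0, 0, -0.047], "gripper": 1}, {"travel": [0.031, -0.24, 0.17], "angular": [0, 0, -0.047], "gripper": 1}, {"travel": [0.031, -0.24, 0.13], "angular": [0, 0, -0.047], "gripper": 1}, {"travel": [0.031, -0.24, 0.07], "angular": [0, 0, -0.047], "gripper": 1}, {"travel": [0.031, -0.24, 0.02], "angular": [0, 0, -0.047], "gripper": 1}, {"travel": [0.031, -0.24, 0], "angular": [0, 0, -0.047], "gripper": 1}]}}

```text
t: 5.65
tool_pos: [0.4758, 0.1652, 0.0228]
tool_rot: [-0.013, -3.136, 0.002]
contact_force: [-0.2, -1.0, -0.5]
opening: 0.0855
grip_force: 0.0
```

Call:
{"fn": "step_arm", "kwargs": {"targets": [{"travel": [0, 0, 0], "angular": [0, 0, 0], "gripper": 0}, {"travel": [0, 0, 0], "angular": [0, 0, 0], "gripper": 0}, {"travel": [0, 0, 0], "angular": [0, 0, 0], "gripper": 0}, {"travel": [0, 0, 0], "angular": [0, 0, 0], "gripper": 0}, {"travel": [0, 0, 0], "angular": [0, 0, 0], "gripper": 0}, {"travel": [0, 0, 0], "angular": [0, 0, 0], "gripper": 0}]}}

```text
t: 6.25
tool_pos: [0.4796, 0.1662, 0.0275]
tool_rot: [0.012, 3.139, 0.001]
contact_force: [-0.9, 0.1, 4.0]
opening: 0.0596
grip_force: 54.9
```

Call:
{"fn": "step_arm", "kwargs": {"targets": [{"travel": [0, 0, 0.03], "angular": [0, 0, 0], "gripper": 0}, {"travel": [0, 0, 0.06], "angular": [0, 0, 0], "gripper": 0}, {"travel": [0, 0, 0.08], "angular": [0, 0, 0], "gripper": 0}, {"travel": [0, 0, 0.08], "angular": [0, 0, 0], "gripper": 0}, {"travel": [0, 0, 0.08], "angular": [0, 0, 0], "gripper": 0}, {"travel": [0, 0, 0.08], "angular": [0, 0, 0], "gripper": 0}]}}

```text
t: 6.85
tool_pos: [0.4775, 0.1657, 0.0728]
tool_rot: [-0.012, -3.139, 0.001]
contact_force: [-0.3, -0.0, -2.3]
opening: 0.0597
grip_force: 54.8
```

About 2.3 N, so this is empty too. I'll set it down, then look over the cradle before the third case.

Call:
{"fn": "step_arm", "kwargs": {"targets": [{"travel": [0, 0, -0.04], "angular": [0, 0, 0], "gripper": 0}, {"travel": [0, 0, -0.07], "angular": [0, 0, 0], "gripper": 0}, {"travel": [0, 0, -0.08], "angular": [0, 0, 0], "gripper": 0}, {"travel": [0, 0, -0.08], "angular": [0, 0, 0], "gripper": 0}, {"travel": [0, 0, -0.08], "angular": [0, 0, 0], "gripper": 1}, {"travel": [0, 0, -0.08], "angular": [0, 0, 0], "gripper": 1}, {"travel": [0, 0, -0.08], "angular": [0, 0, 0], "gripper": 1}, {"travel": [0, 0, -0.08], "angular": [0, 0, 0], "gripper": 1}]}}

```text
t: 7.65
tool_pos: [0.4785, 0.1659, 0.0261]
tool_rot: [0.012, 3.142, -0.0]
contact_force: [-0.1, -0.3, 0.0]
opening: 0.0855
grip_force: 0.0
```

Call:
{"fn": "step_arm", "kwargs": {"targets": [{"travel": [0, 0, 0.06], "angular": [0, 0, 0], "gripper": 1}, {"travel": [0, 0, 0.14], "angular": [0, 0, 0], "gripper": 1}, {"travel": [0, -0.02, 0.21], "angular": [0, 0, 0], "gripper": 1}, {"travel": [0, -0.06, 0.28], "angular": [0, 0, 0], "gripper": 1}, {"travel": [-0.01, -0.12, 0.33], "angular": [0, 0, 0], "gripper": 1}, {"travel": [-0.02, -0.19, 0.37], "angular": [0, 0, 0], "gripper": 1}, {"travel": [-0.03, -0.26, 0.41], "angular": [0, 0, 0], "gripper": 1}, {"travel": [-0.04, -0.33, 0.44], "angular": [0, 0, 0], "gripper": 1}, {"travel": [-0.05, -0.41, 0.47], "angular": [0, 0, 0], "gripper": 1}, {"travel": [-0.07, -0.48, 0.47], "angular": [0, 0, 0], "gripper": 1}]}}

```text
t: 8.65
tool_pos: [0.437, -0.1244, 0.3114]
tool_rot: [0.012, 3.136, -0.004]
contact_force: [0.5, 0.1, -0.1]
opening: 0.0857
grip_force: 0.0
```

Call:
{"fn": "step_arm", "kwargs": {"targets": [{"travel": [0, -0.07, 0], "angular": [0, 0, 0], "gripper": 1}, {"travel": [0, -0.13, 0], "angular": [0, 0, 0], "gripper": 1}, {"travel": [0, -0.17, 0], "angular": [0, 0, 0], "gripper": 1}, {"travel": [0, -0.17, 0], "angular": [0, 0, 0], "gripper": 1}, {"travel": [0, -0.17, 0], "angular": [0, 0, 0], "gripper": 1}]}}

```text
t: 9.15
tool_pos: [0.4363, -0.2241, 0.3079]
tool_rot: [-0.014, -3.141, -0.001]
contact_force: [-0.6, 0.9, -0.6]
opening: 0.0855
grip_force: 0.0
```

Run:
```python
from station import ctrl
from h import *
for n,k in (("wrist","w2"),("side","side2"),("scene","scene2")):
    d=ctrl.get_image(n); np.save(f"pics/{k}.npy",d,allow_pickle=True)
    if n=="wrist": cv2.imwrite("pics/w2.png",d["img"][:,:,::-1])
o=ctrl.get_obs();print(o["t"],o["tool_pos"],o["tool_rot"],o["contact_force"])
```

```text
9.3 [ 0.4365842  -0.22310551  0.30821601] [1.01419761e-02 3.14126777e+00 6.11226906e-05] [0.5111505  0.29855251 0.3081782 ]
```

View pics/w2.png

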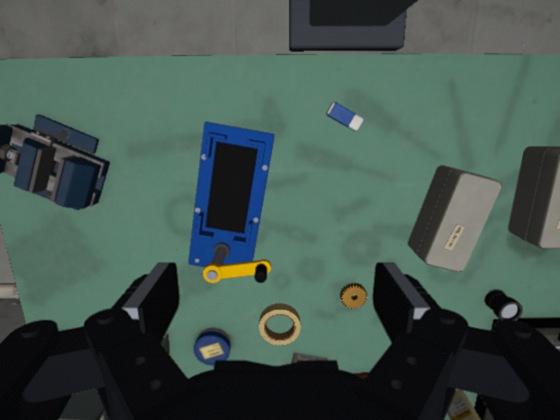

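Pocket floor at (232,188), post head at (212,273), knob at (262,271). Now I'll measure the cradle and re-measure case 3, which has its centre near (455,217).

```bash
cat > cr.py <<'E'
from h import *
import sys
def rect(P):
    (cx,cy),(a,b),th=cv2.minAreaRect((P[:,:2]*1000).astype(np.float32))
    if a<b:a,b,th=b,a,th-90
    return np.round([cx,cy,a,b,(th+90)%180-90],1)
def big(m): 
    c=max(cv2.findContours(m.astype(np.uint8),0,cv2.CHAIN_APPROX_NONE)[0],key=cv2.contourArea); return c[:,0].astype(float)
def meas(d,box):
    x0,y0,x1,y1=box; im=d["img"][y0:y1,x0:x1].astype(int); o=[x0,y0]
    r,g,b=im[...,0],im[...,1],im[...,2]
    blue=(b>r+40)&(b>g+25)
    B=big(blue)
    fill=cv2.drawContours(np.zeros(blue.shape,np.uint8),[B.astype(int)],-1,1,-1)
    dark=(im.max(2)<45)&(fill>0)
    Dk=big(dark)
    yel=(r>150)&(g>110)&(b<90); Y=big(yel)
    print("plate",rect(plane(d,B+o,.006)),"pad",rect(plane(d,Dk+o,.008)), "pad px",(Dk+o).mean(0).round(1))
    print("arm z.087",rect(plane(d,Y+o,.087)), plane(d,Y+o,.087)[:,:2].min(0).round(3),plane(d,Y+o,.087)[:,:2].max(0).round(3))
if __name__=="__main__":
    d=load("w2"); meas(d,(160,100,300,300))
    im=d["img"].astype(int)[140:290,390:515]; sat=im.max(2)-im.min(2)
    m=((sat<28)&(im.mean(2)>118)).astype(np.uint8)
    m=cv2.morphologyEx(m,cv2.MORPH_CLOSE,np.ones((7,7)))
    print("caseC",rect(plane(d,big(m)+[390,140],.066)))
    print("knob,post",plane(d,[(260,267)],.113).round(3),plane(d,[(212,274)],.087).round(3))
    meas(load("side2"),(290,240,400,335))
    c=d["img"][110:290,180:290,::-1]; cv2.imwrite("pics/c2.png",np.hstack([cv2.resize(c,None,fx=3.3,fy=3.3,interpolation=2), cv2.resize(load("side2")["img"][250:332,290:390,::-1],(430,594),interpolation=2)])[:600])
E
python3 cr.py
```

```text
plate [ 492.8 -293.2  220.8   99.1  -10.6] pad [ 471.5 -289.3  127.6   57.8  -10.6] pad px [230.6 186.8]
arm z.087 [ 565.4 -275.3   89.5   24.   -84.6] [ 0.55 -0.32] [ 0.58  -0.231]
caseC [509.7  26.2 129.8  57.5 -15. ]
knob,post [[ 0.546 -0.243  0.113]] [[ 0.568 -0.308  0.087]]
plate [ 491.7 -291.9  221.   115.2  -10.9] pad [ 469.9 -293.8  126.8   57.8  -11.3] pad px [331.6 305.6]
arm z.087 [ 559.4 -280.3   85.8   24.3  -79.6] [ 0.548 -0.323] [ 0.577 -0.238]
```

View pics/c2.png

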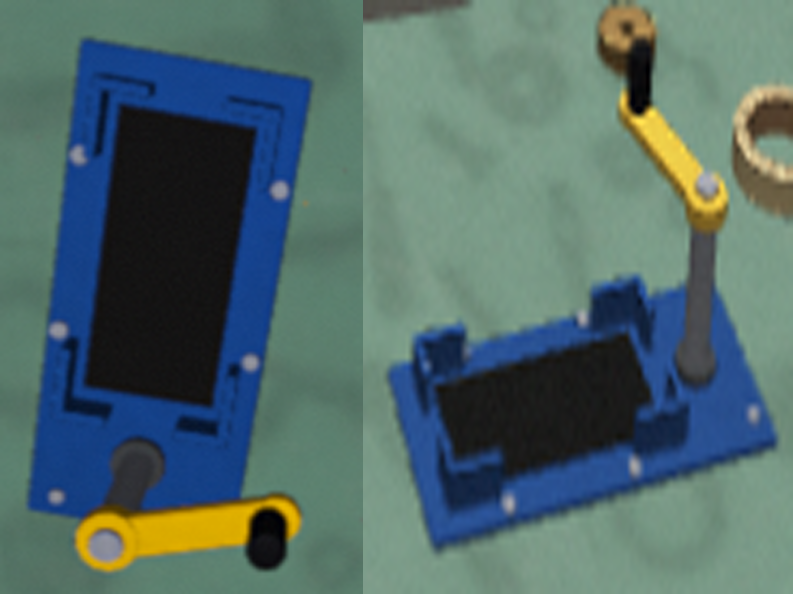

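Seat is (0.4715, -0.2893) with yaw -10.7°, and the post lands where it should (within 1 mm). Pad and plate agree laterally, and the keeper is at about 1.2 rad. Now to case 3.

Call:
{"fn": "step_arm", "kwargs": {"targets": [{"travel": [0.02, 0.07, 0], "angular": [0, 0, -0.1], "gripper": 1}, {"travel": [0.05, 0.14, -0.01], "angular": [0, 0, -0.2], "gripper": 1}, {"travel": [0.07, 0.21, -0.03], "angular": [0, 0, -0.32], "gripper": 1}, {"travel": [0.09, 0.28, -0.06], "angular": [0, 0, -0.32], "gripper": 1}, {"travel": [0.11, 0.35, -0.09], "angular": [0, 0, -0.32], "gripper": 1}, {"travel": [0.122, 0.416, -0.13], "angular": [0, 0, -0.32], "gripper": 1}, {"travel": [0.122, 0.416, -0.21], "angular": [0, 0, -0.32], "gripper": 1}, {"travel": [0.122, 0.416, -0.29], "angular": [0, 0, -0.32], "gripper": 1}, {"travel": [0.122, 0.416, -0.36], "angular": [0, 0, -0.32], "gripper": 1}, {"travel": [0.122, 0.416, -0.42], "angular": [0, 0, -0.32], "gripper": 1}]}}

```text
t: 10.3
tool_pos: [0.5083, 0.0271, 0.0539]
tool_rot: [-0.402, -3.115, -0.0]
contact_force: [0.4, -0.9, 0.7]
opening: 0.0852
grip_force: 0.0
```

Run:
```python
from station import ctrl
from h import *
o=ctrl.get_obs();print(o["tool_pos"],o["tool_rot"])
w,s=load("w2"),load("side2")
print(plane(w,[(260,277)],.113).round(3))
# plate corners: wrist / side (left-near, left-far from crops)
print(tri(w,[(180+82/3.3,110+40/3.3),(180+310/3.3,110+80/3.3),(180+80/3.3,110+155/3.3),(180+250/3.3,110+362/3.3)],s,
 [(290+(437-363)/4.3,250+550/7.24),(290+(390-363)/4.3,250+372/7.24),(290+(510-363)/4.3,250+503/7.24),(290+(583-363)/4.3,250+317/7.24)]).round(4))
```

```text
[0.50833477 0.02705921 0.05386865] [-4.02110931e-01 -3.11453398e+00 -1.53762392e-04]
[[ 0.56  -0.243  0.113]]
[[ 3.779e-01 -3.230e-01 -2.900e-03  2.400e-03]
 [ 3.955e-01 -2.250e-01 -2.000e-03  2.000e-03]
 [ 4.260e-01 -3.257e-01  2.900e-03  1.300e-03]
 [ 5.212e-01 -2.535e-01  2.600e-03  1.000e-04]]
```

Call:
{"fn": "step_arm", "kwargs": {"targets": [{"travel": [0, 0, -0.03], "angular": [0, 0, 0], "gripper": 1}, {"travel": [0, 0, -0.05], "angular": [0, 0, 0], "gripper": 1}, {"travel": [0, 0, -0.05], "angular": [0, 0, 0], "gripper": 1}, {"travel": [0, 0, -0.05], "angular": [0, 0, 0], "gripper": 0}, {"travel": [0, 0, -0.05], "angular": [0, 0, 0], "gripper": 0}, {"travel": [0, 0, -0.05], "angular": [0, 0, 0], "gripper": 0}, {"travel": [0, 0, -0.05], "angular": [0, 0, 0], "gripper": 0}, {"travel": [0, 0, -0.05], "angular": [0, 0, 0], "gripper": 0}, {"travel": [0, 0, -0.05], "angular": [0, 0, 0], "gripper": 0}], "squeeze": 70}}

```text
t: 11.2
tool_pos: [0.5113, 0.025, 0.0292]
tool_rot: [0.405, 3.112, -0.001]
contact_force: [-3.8, -1.5, 6.0]
opening: 0.0577
grip_force: 73.0
```

Call:
{"fn": "step_arm", "kwargs": {"targets": [{"travel": [0, 0, 0.03], "angular": [0, 0, 0], "gripper": 0}, {"travel": [0, 0, 0.07], "angular": [0, 0, 0], "gripper": 0}, {"travel": [0, 0, 0.12], "angular": [0, 0, 0], "gripper": 0}, {"travel": [0, 0, 0.18], "angular": [0, 0, 0], "gripper": 0}, {"travel": [0, 0, 0.22], "angular": [0, 0, 0], "gripper": 0}, {"travel": [0, 0, 0.23], "angular": [0, 0, 0], "gripper": 0}, {"travel": [0, 0, 0.23], "angular": [0, 0, 0], "gripper": 0}, {"travel": [0, 0, 0.23], "angular": [0, 0, 0], "gripper": 0}]}}

```text
t: 12.0
tool_pos: [0.5081, 0.0257, 0.1617]
tool_rot: [-0.406, -3.111, 0.0]
contact_force: [0.4, -0.5, -8.1]
opening: 0.0577
grip_force: 76.3
```

8.1 N: this is the loaded one. I'll carry it over the cradle and stop short of the corner angles to check alignment.

Call:
{"fn": "step_arm", "kwargs": {"targets": [{"travel": [-0.01, -0.04, 0], "angular": [0, 0, 0.02], "gripper": 0}, {"travel": [-0.02, -0.11, 0], "angular": [0, 0, 0.05], "gripper": 0}, {"travel": [-0.03, -0.18, 0], "angular": [0, 0, 0.07], "gripper": 0}, {"travel": [-0.04, -0.26, 0], "angular": [0, 0, 0.093], "gripper": 0}, {"travel": [-0.05, -0.33, 0], "angular": [0, 0, 0.093], "gripper": 0}, {"travel": [-0.06, -0.4, 0], "angular": [0, 0, 0.093], "gripper": 0}, {"travel": [-0.064, -0.46, 0], "angular": [0, 0, 0.093], "gripper": 0}, {"travel": [-0.064, -0.51, 0], "angular": [0, 0, 0.093], "gripper": 0}, {"travel": [-0.064, -0.526, 0], "angular": [0, 0, 0.093], "gripper": 0}, {"travel": [-0.064, -0.526, 0], "angular": [0, 0, 0.093], "gripper": 0}]}}

```text
t: 13.0
tool_pos: [0.47, -0.2904, 0.1616]
tool_rot: [-0.295, -3.124, -0.004]
contact_force: [0.1, 0.5, -7.8]
opening: 0.0575
grip_force: 77.1
```

Call:
{"fn": "step_arm", "kwargs": {"targets": [{"travel": [0, 0, -0.04], "angular": [0, 0, 0], "gripper": 0}, {"travel": [0, 0, -0.09], "angular": [0, 0, 0], "gripper": 0}, {"travel": [0, 0, -0.13], "angular": [0, 0, 0], "gripper": 0}, {"travel": [0, 0, -0.15], "angular": [0, 0, 0], "gripper": 0}, {"travel": [0, 0, -0.15], "angular": [0, 0, 0], "gripper": 0}, {"travel": [0, 0, -0.15], "angular": [0, 0, 0], "gripper": 0}]}}

```text
t: 13.6
tool_pos: [0.4717, -0.2898, 0.0747]
tool_rot: [0.291, 3.127, -0.0]
contact_force: [0.2, 0.5, -6.8]
opening: 0.0576
grip_force: 77.2
```

Run:
```python
from station import ctrl
from h import *
ims=[]
for n in ("wrist","side"):
    d=ctrl.get_image(n); np.save(f"pics/{n}3.npy",d,allow_pickle=True); ims.append(d["img"][:,:,::-1])
cv2.imwrite("pics/c3.png",np.hstack([cv2.resize(ims[0],(400,300)),cv2.resize(ims[1][230:335,280:420],(400,300),interpolation=2)]))
o=ctrl.get_obs();print(o["t"],o["tool_pos"],o["tool_rot"],o["contact_force"])
```

```text
13.7 [ 0.47251192 -0.29077779  0.07614037] [ 2.91238253e-01  3.12511302e+00 -2.96407249e-03] [ 0.12096895 -0.23303488 -6.87982717]
```

View pics/c3.png

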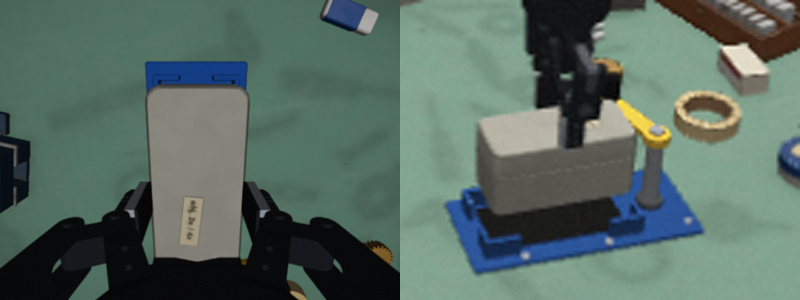

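Aligned: the case end is centred on the plate in the wrist view, and it sits inside the angles in the side view. Lowering.

Call:
{"fn": "step_arm", "kwargs": {"targets": [{"travel": [0, 0, -0.015], "angular": [0, 0, 0], "gripper": 0}, {"travel": [0, 0, -0.03], "angular": [0, 0, 0], "gripper": 0}, {"travel": [0, 0, -0.042], "angular": [0, 0, 0], "gripper": 0}, {"travel": [0, 0, -0.052], "angular": [0, 0, 0], "gripper": 0}, {"travel": [0, 0, -0.06], "angular": [0, 0, 0], "gripper": 0}, {"travel": [0, 0, -0.06], "angular": [0, 0, 0], "gripper": 0}]}}

```text
t: 14.3
tool_pos: [0.4712, -0.2901, 0.0378]
tool_rot: [-0.292, -3.128, -0.0]
contact_force: [-0.0, 0.2, -7.1]
opening: 0.0574
grip_force: 77.5
```

Call:
{"fn": "step_arm", "kwargs": {"targets": [{"travel": [0, 0, -0.004], "angular": [0, 0, 0], "gripper": 0}, {"travel": [0, 0, -0.007], "angular": [0, 0, 0], "gripper": 0}, {"travel": [0, 0, -0.007], "angular": [0, 0, 0], "gripper": 0}]}}

```text
t: 14.6
tool_pos: [0.4716, -0.2904, 0.0373]
tool_rot: [-0.292, -3.127, -0.0]
contact_force: [-9.1, 6.8, 10.8]
opening: 0.0578
grip_force: 82.1
```

Grasped at TCP 0.0292 on the bench, so the pocket floor means 0.037, and it has landed. Releasing and rising.

Call:
{"fn": "step_arm", "kwargs": {"targets": [{"travel": [0, 0, 0.003], "angular": [0, 0, 0], "gripper": 1}, {"travel": [0, 0, 0.003], "angular": [0, 0, 0], "gripper": 1}, {"travel": [0, 0, 0.003], "angular": [0, 0, 0], "gripper": 1}, {"travel": [0, 0, 0.003], "angular": [0, 0, 0], "gripper": 1}, {"travel": [0, 0, 0.003], "angular": [0, 0, 0], "gripper": 1}]}}

```text
t: 15.1
tool_pos: [0.4714, -0.2902, 0.0357]
tool_rot: [0.292, 3.128, -0.0]
contact_force: [-0.2, -0.9, 0.3]
opening: 0.0852
grip_force: 0.0
```

Call:
{"fn": "step_arm", "kwargs": {"targets": [{"travel": [0, 0, 0.04], "angular": [0, 0, 0], "gripper": 1}, {"travel": [0, 0, 0.1], "angular": [0, 0, 0], "gripper": 1}, {"travel": [0, 0, 0.17], "angular": [0, 0, 0], "gripper": 1}, {"travel": [-0.02, 0, 0.25], "angular": [0, 0, 0], "gripper": 0}, {"travel": [-0.05, 0, 0.32], "angular": [0, 0, 0], "gripper": 0}, {"travel": [-0.07, 0.03, 0.38], "angular": [0, 0, 0], "gripper": 0}, {"travel": [-0.07, 0.06, 0.4], "angular": [0, 0, 0], "gripper": 0}, {"travel": [-0.07, 0.06, 0.4], "angular": [0, 0, 0], "gripper": 0}, {"travel": [-0.07, 0.06, 0.4], "angular": [0, 0, 0], "gripper": 0}]}}

```text
t: 16.0
tool_pos: [0.4292, -0.2534, 0.2741]
tool_rot: [-0.29, -3.127, -0.001]
contact_force: [0.4, -0.4, -0.1]
opening: 0.0001
grip_force: 0.0
```

Run:
```python
from station import ctrl
from h import *
from cr import rect,big
ims=[]
for n in ("wrist","side"):
    d=ctrl.get_image(n); np.save(f"pics/{n}4.npy",d,allow_pickle=True); ims.append(d["img"][:,:,::-1])
cv2.imwrite("pics/c4.png",np.hstack([cv2.resize(ims[0],(400,300)),cv2.resize(ims[1][230:335,280:420],(400,300),interpolation=2)]))
d=load("wrist4"); im=d["img"].astype(int); sat=im.max(2)-im.min(2)
m=((sat<28)&(im.mean(2)>118)).astype(np.uint8); m=cv2.morphologyEx(m,cv2.MORPH_CLOSE,np.ones((7,7)))
for c in cv2.findContours(m,0,cv2.CHAIN_APPROX_NONE)[0]:
    if cv2.contourArea(c)>1500: print(c[:,0].mean(0).round(),rect(plane(d,c[:,0].astype(float),.074)))
r,g,b=im[...,0],im[...,1],im[...,2]
Y=big((r>150)&(g>110)&(b<90));print("arm",Y.mean(0),rect(plane(d,Y,.087)))
o=ctrl.get_obs();print(o["t"],o["tool_pos"],o["tool_rot"],o["contact_force"],o["opening"])
```

```text
[249. 212.] [ 470.3 -292.8  128.9   63.5  -10.6]
arm [398.72916667 293.85416667] [ 597.5 -130.3   26.2   14.1  -22.7]
16.1 [ 0.42875676 -0.25358939  0.27283266] [-0.29122398 -3.12435965 -0.00353203] [ 0.6808681  -0.50563528 -0.86563103] 4.5418912928656504e-05
```

View pics/c4.png

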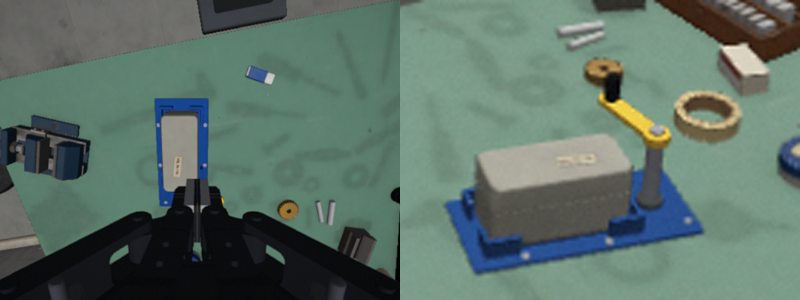

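The case sits down inside all four angles (centre measured about 3 mm from the seat estimate, with the side face included, so better in fact). Now the waypoints for pushing the knob on a 65 mm arc with shut fingers.

Run:
```python
import numpy as np
y=np.radians(-10.7);X=np.array([np.cos(y),np.sin(y)]);Y=np.array([-np.sin(y),np.cos(y)]);O=np.array([.4715,-.2893])
f=lambda t:O+(.098-.065*np.cos(t))*X+.065*np.sin(t)*Y
cmd=np.array([.4292,-.2535])
s=f(1.75);print("start",s,(s-cmd)/.6,(0.093-.2735)/.6)
for t in [1.65,1.5,1.35,1.2,1.05,.9,.78,.66,.55,.46,.4,.35,.31,.28]: print(t,((f(t)-s)/.6).round(3))
```

```text
start [ 0.59105567 -0.24679944] [0.26975944 0.01116759] -0.3008333333333334
1.65 [-0.01   0.003]
1.5 [-0.026  0.006]
1.35 [-0.042  0.007]
1.2 [-0.059  0.005]
1.05 [-0.074  0.001]
0.9 [-0.089 -0.005]
0.78 [-0.1   -0.012]
0.66 [-0.111 -0.02 ]
0.55 [-0.119 -0.028]
0.46 [-0.125 -0.036]
0.4 [-0.129 -0.041]
0.35 [-0.132 -0.046]
0.31 [-0.134 -0.05 ]
0.28 [-0.136 -0.052]
```

Call:
{"fn": "step_arm", "kwargs": {"targets": [{"travel": [0.06, 0, 0], "angular": [0, 0, 0], "gripper": 0}, {"travel": [0.14, 0.01, 0], "angular": [0, 0, 0], "gripper": 0}, {"travel": [0.22, 0.011, 0], "angular": [0, 0, 0], "gripper": 0}, {"travel": [0.27, 0.011, 0], "angular": [0, 0, 0], "gripper": 0}, {"travel": [0.27, 0.011, -0.06], "angular": [0, 0, 0], "gripper": 0}, {"travel": [0.27, 0.011, -0.13], "angular": [0, 0, 0], "gripper": 0}, {"travel": [0.27, 0.011, -0.2], "angular": [0, 0, 0], "gripper": 0}, {"travel": [0.27, 0.011, -0.26], "angular": [0, 0, 0], "gripper": 0}, {"travel": [0.27, 0.011, -0.3], "angular": [0, 0, 0], "gripper": 0}, {"travel": [0.27, 0.011, -0.3], "angular": [0, 0, 0], "gripper": 0}]}}

```text
t: 17.1
tool_pos: [0.5868, -0.2453, 0.0875]
tool_rot: [-0.291, -3.115, -0.009]
contact_force: [-0.1, 0.2, -0.1]
opening: -0.0001
grip_force: 0.0
```

Call:
{"fn": "step_arm", "kwargs": {"targets": [{"travel": [0, 0, 0], "angular": [0, 0, 0], "gripper": 0}, {"travel": [-0.01, 0.003, 0], "angular": [0, 0, 0], "gripper": 0}, {"travel": [-0.026, 0.006, 0], "angular": [0, 0, 0], "gripper": 0}, {"travel": [-0.042, 0.007, 0], "angular": [0, 0, 0], "gripper": 0}, {"travel": [-0.059, 0.005, 0], "angular": [0, 0, 0], "gripper": 0}, {"travel": [-0.074, 0.001, 0], "angular": [0, 0, 0], "gripper": 0}, {"travel": [-0.089, -0.005, 0], "angular": [0, 0, 0], "gripper": 0}, {"travel": [-0.1, -0.012, 0], "angular": [0, 0, 0], "gripper": 0}]}}

```text
t: 17.9
tool_pos: [0.5303, -0.2551, 0.0958]
tool_rot: [0.293, 3.128, -0.0]
contact_force: [-0.8, 0.8, -0.1]
opening: 0.0
grip_force: 0.0
```

Call:
{"fn": "step_arm", "kwargs": {"targets": [{"travel": [-0.011, -0.008, 0], "angular": [0, 0, 0], "gripper": 0}, {"travel": [-0.019, -0.016, 0], "angular": [0, 0, 0], "gripper": 0}, {"travel": [-0.025, -0.024, 0], "angular": [0, 0, 0], "gripper": 0}, {"travel": [-0.029, -0.029, 0], "angular": [0, 0, 0], "gripper": 0}, {"travel": [-0.032, -0.034, 0], "angular": [0, 0, 0], "gripper": 0}, {"travel": [-0.032, -0.034, 0], "angular": [0, 0, 0], "gripper": 0}]}}

```text
t: 18.5
tool_pos: [0.512, -0.2755, 0.0957]
tool_rot: [0.293, 3.128, -0.0]
contact_force: [-0.3, -0.1, 0.2]
opening: 0.0001
grip_force: 0.0
```

Run:
```python
from station import ctrl
from h import *
d=ctrl.get_image("side"); np.save("pics/side5.npy",d,allow_pickle=True); e=ctrl.get_image("scene")
cv2.imwrite("pics/c5.png",np.hstack([cv2.resize(d["img"][230:335,280:420,::-1],(400,300),interpolation=2),cv2.resize(e["img"][205:310,320:460,::-1],(400,300),interpolation=2)]))
o=ctrl.get_obs();print(o["t"],o["tool_pos"],o["contact_force"])
```

```text
18.6 [ 0.51213623 -0.2750735   0.09567148] [-0.34158886 -0.17751656  0.17836406]
```

View pics/c5.png

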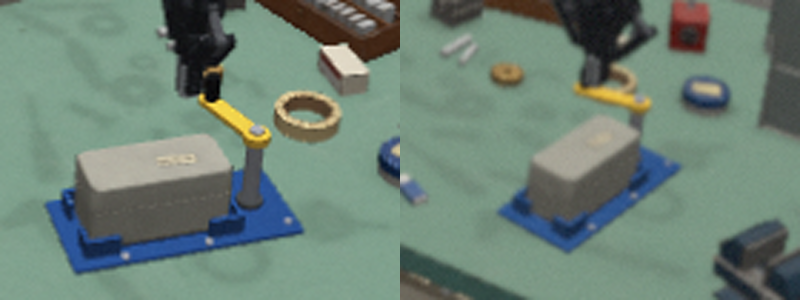

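Run:
```python
from station import ctrl
from h import *
d=load("side5")
print("finger px ray",plane(d,[(280+190*.35,230+92*.35)],.096), plane(d,[(280+205*.35,230+70*.35)],.113),plane(d,[(280+258*.35,230+130*.35)],.087))
K,D,R,t=cam(d); print(cv2.projectPoints(np.array([[.512,-.275,.096],[.568,-.308,.087],[.56,-.243,.113]]),R,t,K,D)[0][:,0])
d=ctrl.get_image("side"); im=d["img"][230:335,280:420].astype(int); print(np.abs(im-load("side5")["img"][230:335,280:420]).mean())
o=ctrl.get_obs(); print(o["t"],o["q"],o["tool_pos"],o["opening"])
cv2.imwrite("pics/c6.png",cv2.resize(d["img"][200:335,270:430,::-1],(800,600)[:2],interpolation=2))
```

```text
finger px ray [[ 0.5384623  -0.24160523  0.096     ]] [[ 0.55669497 -0.23693101  0.113     ]] [[ 0.56974945 -0.30983063  0.087     ]]
[[344.66446652 271.13555537]
 [369.34444616 275.29479027]
 [354.00502269 255.33308585]]
1.4590022675736962
18.65 [-6.20799120e-01  3.78263418e-02  1.81005839e+00  1.22423104e-04
  1.29369520e+00 -2.00555882e+00] [ 0.51218521 -0.27500661  0.09570339] -0.0002047302873069136
```

View pics/c6.png

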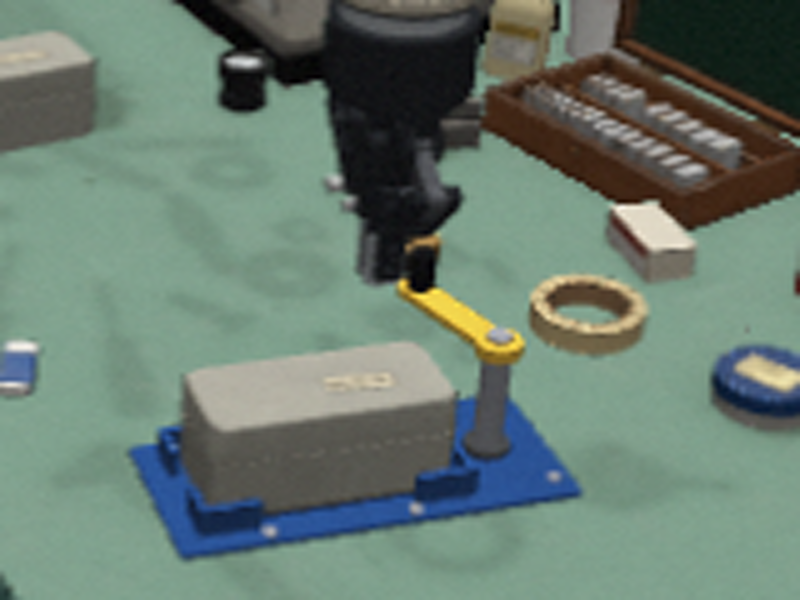

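Run:
```python
from station import ctrl
from h import *
s=load("side5"); e=load("scene0")
print(tri(s,[(345,263.5)],e,[(386.5,235.8)]))
print(tri(s,[(354.6,254)],e,[(320+(578-400)*.35,205+85*.35)]))
K,D,R,t=cam(e); print(cv2.projectPoints(np.array([[.512,-.275,.096],[.56,-.243,.113]]),R,t,K,D)[0][:,0])
```

```text
[[ 0.5146263  -0.27001718  0.11754801  0.00204265]]
[[ 0.56885106 -0.2306015   0.09395481  0.02317662]]
[[386.89439549 242.66257645]
 [384.85636141 228.65338717]]
```

The two views put the real fingertip at z≈0.117 with the TCP at 0.096, so it passed just over the 0.113 knob. I'll go back and repeat the push 20 mm lower.

Call:
{"fn": "step_arm", "kwargs": {"targets": [{"travel": [0, 0, 0.05], "angular": [0, 0, 0], "gripper": 0}, {"travel": [0.04, 0.02, 0.06], "angular": [0, 0, 0], "gripper": 0}, {"travel": [0.1, 0.04, 0.06], "angular": [0, 0, 0], "gripper": 0}, {"travel": [0.132, 0.046, 0.05], "angular": [0, 0, 0], "gripper": 0}, {"travel": [0.132, 0.046, 0.02], "angular": [0, 0, 0], "gripper": 0}, {"travel": [0.132, 0.046, -0.01], "angular": [0, 0, 0], "gripper": 0}, {"travel": [0.132, 0.046, -0.025], "angular": [0, 0, 0], "gripper": 0}, {"travel": [0.132, 0.046, -0.033], "angular": [0, 0, 0], "gripper": 0}, {"travel": [0.132, 0.046, -0.033], "angular": [0, 0, 0], "gripper": 0}, {"travel": [0.132, 0.046, -0.033], "angular": [0, 0, 0], "gripper": 0}]}}

```text
t: 19.65
tool_pos: [0.5912, -0.2479, 0.0764]
tool_rot: [0.293, 3.127, -0.001]
contact_force: [-0.9, 0.4, 0.4]
opening: -0.0002
grip_force: 0.0
```

Call:
{"fn": "step_arm", "kwargs": {"targets": [{"travel": [-0.01, 0.003, 0], "angular": [0, 0, 0], "gripper": 0}, {"travel": [-0.026, 0.006, 0], "angular": [0, 0, 0], "gripper": 0}, {"travel": [-0.034, 0.007, 0], "angular": [0, 0, 0], "gripper": 0}, {"travel": [-0.042, 0.007, 0], "angular": [0, 0, 0], "gripper": 0}, {"travel": [-0.05, 0.006, 0], "angular": [0, 0, 0], "gripper": 0}, {"travel": [-0.059, 0.005, 0], "angular": [0, 0, 0], "gripper": 0}]}}

```text
t: 20.25
tool_pos: [0.5556, -0.2445, 0.0761]
tool_rot: [0.292, 3.128, -0.0]
contact_force: [0.6, 0.7, 1.1]
opening: 0.0002
grip_force: 0.4
```

```bash
cat > kp.py <<'E'
from station import ctrl
from h import *
from cr import rect,big
d=ctrl.get_image("side"); im=d["img"].astype(int)[240:300,320:390]; r,g,b=im[...,0],im[...,1],im[...,2]
Y=big((r>150)&(g>110)&(b<90)); P=plane(d,Y+[320,240],.087)
rc=rect(P); print("arm",rc,"mean-post",(P[:,:2].mean(0)-[.568,-.308]).round(3))
v=P[:,:2].mean(0)-[.568,-.308]; print("theta",np.radians(169.3)-np.arctan2(v[1],v[0]))
o=ctrl.get_obs();print(o["t"],o["tool_pos"],o["contact_force"])
E
python3 kp.py
```

```text
arm [ 548.5 -285.    86.1   22.3  -58.5] mean-post [-0.019  0.021]
theta 0.639338740792244
20.3 [ 0.55473151 -0.24452781  0.07584906] [ 1.79908222 -0.31560225 -0.84587804]
```

The keeper is moving. I'll continue the arc.

Call:
{"fn": "step_arm", "kwargs": {"targets": [{"travel": [-0.015, -0.004, 0], "angular": [0, 0, 0], "gripper": 0}, {"travel": [-0.03, -0.01, 0], "angular": [0, 0, 0], "gripper": 0}, {"travel": [-0.041, -0.017, 0], "angular": [0, 0, 0], "gripper": 0}, {"travel": [-0.052, -0.025, 0], "angular": [0, 0, 0], "gripper": 0}, {"travel": [-0.06, -0.033, 0], "angular": [0, 0, 0], "gripper": 0}, {"travel": [-0.066, -0.041, 0], "angular": [0, 0, 0], "gripper": 0}, {"travel": [-0.07, -0.046, 0], "angular": [0, 0, 0], "gripper": 0}, {"travel": [-0.07, -0.046, 0], "angular": [0, 0, 0], "gripper": 0}]}}

```text
t: 21.1
tool_pos: [0.5138, -0.273, 0.0763]
tool_rot: [0.293, 3.127, -0.002]
contact_force: [0.8, -0.9, 4.1]
opening: 0.0002
grip_force: 1.8
```

```bash
python3 kp.py
```

```text
arm [ 535.  -302.4   88.6   20.1  -20.5] mean-post [-0.036  0.004]
theta -0.06449561551271676
21.15 [ 0.51391691 -0.27273923  0.07632854] [ 0.753667   -1.33278984  3.85065634]
```

Call:
{"fn": "step_arm", "kwargs": {"targets": [{"travel": [-0.002, -0.005, 0], "angular": [0, 0, 0], "gripper": 0}, {"travel": [-0.003, -0.009, 0], "angular": [0, 0, 0], "gripper": 0}, {"travel": [-0.003, -0.012, 0], "angular": [0, 0, 0], "gripper": 0}, {"travel": [-0.003, -0.012, 0], "angular": [0, 0, 0], "gripper": 0}]}}

```text
t: 21.55
tool_pos: [0.5116, -0.2793, 0.0762]
tool_rot: [-0.292, -3.126, -0.0]
contact_force: [-1.3, 0.5, 6.5]
opening: 0.0002
grip_force: 3.3
```

```bash
python3 kp.py
```

```text
arm [ 533.9 -304.1   87.8   23.4  -14.2] mean-post [-0.036  0.001]
theta -0.15747542507434087
21.6 [ 0.51157255 -0.27928885  0.07620528] [-1.70055559  0.22033404  5.91214177]
```

Call:
{"fn": "step_arm", "kwargs": {"targets": [{"travel": [0, -0.004, 0], "angular": [0, 0, 0], "gripper": 0}, {"travel": [0, -0.007, 0], "angular": [0, 0, 0], "gripper": 0}, {"travel": [0, -0.007, 0], "angular": [0, 0, 0], "gripper": 0}]}}

```text
t: 21.9
tool_pos: [0.5115, -0.2826, 0.0762]
tool_rot: [-0.292, -3.126, -0.003]
contact_force: [-1.4, 3.4, 7.6]
opening: -0.0001
grip_force: 3.9
```

```bash
python3 kp.py
```

```text
arm [ 533.7 -305.    88.1   23.6  -12.3] mean-post [-0.036 -0.   ]
theta 6.087492617084417
21.95 [ 0.5115097  -0.28266251  0.07621919] [-2.04091459  2.49228251  7.56133781]
```

On its stop, within about 0.03 rad. I'll back off, rise and check everything.

Call:
{"fn": "step_arm", "kwargs": {"targets": [{"travel": [0, 0.003, 0.005], "angular": [0, 0, 0], "gripper": 0}, {"travel": [0.002, 0.012, 0.03], "angular": [0, 0, 0], "gripper": 0}, {"travel": [0.002, 0.02, 0.08], "angular": [0, 0, 0], "gripper": 0}, {"travel": [-0.02, 0.02, 0.15], "angular": [0, 0, 0], "gripper": 0}, {"travel": [-0.06, 0.04, 0.23], "angular": [0, 0, 0], "gripper": 0}, {"travel": [-0.1, 0.1, 0.3], "angular": [0, 0, 0], "gripper": 0}, {"travel": [-0.12, 0.17, 0.36], "angular": [0, 0, 0], "gripper": 0}, {"travel": [-0.12, 0.22, 0.4], "angular": [0, 0, 0], "gripper": 0}, {"travel": [-0.12, 0.22, 0.4], "angular": [0, 0, 0], "gripper": 0}, {"travel": [-0.12, 0.22, 0.4], "angular": [0, 0, 0], "gripper": 0}]}}

```text
t: 22.95
tool_pos: [0.4404, -0.1507, 0.3179]
tool_rot: [0.288, 3.125, -0.003]
contact_force: [-0.1, -1.0, -0.4]
opening: -0.0003
grip_force: 0.0
```

```bash
python3 kp.py
python3 - <<'E'
from station import ctrl
import cv2,numpy as np
d=ctrl.get_image("side")["img"][:,:,::-1]; e=ctrl.get_image("wrist")["img"][:,:,::-1]
cv2.imwrite("pics/c7.png",np.hstack([cv2.resize(d[180:330,210:410],(400,300),interpolation=2),cv2.resize(e,(400,300))]))
E
```

```text
arm [ 534.2 -304.9   88.9   23.6  -12.8] mean-post [-0.035 -0.   ]
theta 6.094588202804568
23.0 [ 0.43994735 -0.1513028   0.31572737] [ 0.53683196 -0.37241118 -0.07020558]
```

View pics/c7.png

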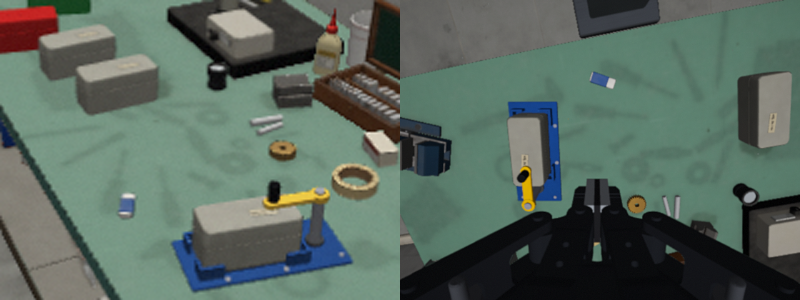

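Run:
```python
from station import ctrl
from h import *
from cr import rect,big
for n,bx in (("wrist",(120,200,220,310)),("scene",(360,200,440,290)),("side",(320,240,390,300))):
    d=ctrl.get_image(n); x0,y0,x1,y1=bx; im=d["img"].astype(int)[y0:y1,x0:x1]; r,g,b=im[...,0],im[...,1],im[...,2]
    m=(r>150)&(g>110)&(b<90); Y=big(m)+[x0,y0]; print(n,rect(plane(d,Y,.087)))
    if n=="wrist":
        k=big((im.max(2)<50)&(np.arange(y0,y1)[:,None]<262)); k=k+[x0,y0]; P=plane(d,k,.100)[:,:2]; c=(P.min(0)+P.max(0))/2
        v=c-[.568,-.308]; print("knob mid",k.mean(0),c,np.hypot(*v),"theta",np.radians(169.3)-np.arctan2(v[1],v[0]))
```

```text
wrist [ 536.6 -300.1   90.2   24.6  -13.7]
knob mid [205.75384615 224.53846154] [ 0.48457567 -0.24613158] 0.10386202692804883 theta 0.45136043074535603
scene [ 529.1 -303.7   84.7   24.    -5.8]
side [ 533.8 -304.8   88.    23.6  -12.8]
```

```bash
python3 -c "
from station import ctrl
print(ctrl.finish_job())"
```

```text
the job is handed in; nothing more can be done
None
```

I handed the job in at about 23 s: case_3 (felt at about 8 N, the other two at 2–3 N) is seated in the cradle, the keeper is over it within about 0.05 rad of its stop, and both empty cases stand upright on the bench; no verdict was shown.

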